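# Hook the hold-down bar and hold the probe cam at full lift

## Robot

A 6-joint arm with a two-finger parallel gripper is mounted at the origin on a cart in front of the work surface, level with it; the furniture and walls round the work are solid. World frame = base frame: x ahead of the robot, y to its left, z up, the work surface at z = 0. Lengths are in m, angles in rad, forces in N, time in s.
With the tool pointing down it reaches from about 0.375 to 0.975 m from the base axis. Payload 3.8 kg.
Tool frame: the origin (TCP) lies midway between the tips of the shut fingers; the grasp point (between the pads) lies 19 mm behind it; z points along the fingers, y is the line along which they close (so a half turn about z gives the same grasp; the last joint's range is limited). The gripper opens to 85 mm and grips with 20 to 120 N. Pads are 22 mm wide; open, the fingers measure 114 mm over their backs; the gripper's body (76 mm by 85 mm) begins 54 mm behind the grasp point. The pads swing forward as they close: fully open they stand 13 mm farther back than shut.
Start: joints at [-1.182, 0.264, 1.604, -0, 1.274, -0.037], TCP at [0.279, -0.615, 0.231] pointing down, gripper open.
Joint ranges: [-2.63, 2.63], [-0.94, 2.18], [0.31, 2.57], [-1.31, 4.45], [0, 2.66], [-2.55, 2.55]. Speed limits (rad/s): [2.57, 2.57, 3.14, 3.14, 3.14, 3.14].

## Interface

Orientations are given as a rotation vector (axis times angle).
In Python, from workcell import status, read_camera, workorder, masks_of gives the robot as it stands.
- The arm moves only by the tool drive_tool, never from a script. Its argument "rows" is a list of rows, each a list of 7 numbers: the turn, a rotation vector about the tool's x, y, z in degrees, then the shift along the tool's x, y, z in m, then the opening, from 0 (shut) to 1 (fully open). In form: [[ax, ay, az, tx, ty, tz, claw], ...]. A call has 1 to 8 rows; each row shifts and turns the commanded pose from where the row before left it, along the tool's axes as they then stand; what a row does not reach is not made up. A row lasts 1/12 s, in which the tool goes at most 41.7 mm and 7.16 degrees, less where a joint would pass 70% of its speed; a pose out of reach is approached as far as the arm can. A call is refused whole if a number of a shift passes 0.0417 or a number of a turn 7.16, either way. A call with a gripper value outside its range is refused whole. The fingers move at their own pace and stop on an object; "force" is the grip in N (left out, the last holds). Time passes only in rows, so rows that do not move let the fingers close. It gives the time, the measured TCP pose, the force, the opening and the grip force at its end, in the units of the state.
- status.read_state(): the state, without advancing time (a new reading comes with each control period).
- read_camera(name): name is "scene" or "top" or "wrist"; returns a dict with "color" (400x640x3 uint8, red, green, blue), "intrinsics" (3x3 intrinsics, pixels), "world_from_camera" (4x4, takes a point from camera to world coordinates); the wrist camera has in their place "mount" (4x4, takes a point from camera to tool coordinates, whose origin is the TCP and whose axes are the flange's). Camera axes: x right, y up, looking along -z (the intrinsics and any distortion apply to the point x, -y, -z); pixel columns grow to the right and rows downward; lengths in m; the calibration is good to about 2 mm. The wrist camera is an equidistant fisheye: a pixel r from the principal point sees the ray r / f radians off the axis. A picture is of the moment at which its call begins: read the wrist's pose just before it. There is no depth.
- workorder.finish_job(): hands the job in; it is judged then, once.
Trained networks look in a picture, given as the dict that the camera call returned (one of the last four; its "shot" number tells which), for a name from the list of things; names that differ only in an ending like _2 or _b are one class to them, and where a whole thing is asked for, a point or a joint stands for the part that bears it (a point fixed in the world has none). Each returns a list of dicts, best first, with "score" (0 to 1); they miss things now and then, are a little off and sometimes report something else, mostly with a low value. They report only what shows in the picture. A call takes as long as a camera call.
- masks_of(picture, name): "mask" (400x640 bool, what is visible of it) and "bbox" ([left, top, right, bottom] in pixels, round what is visible of it).
The state is a dict: "time": time; "q": joint angles; "joint_vel": joint speeds; "joint_torque": joint torques, N m; "tool_pos": TCP position; "tcp_rot": TCP orientation; "wrist_force": force on the tool from outside, world axes, zero at the start; "torque": the same for the moment, N m; "width": opening from 0.0 (shut) to 1.0 (fully open); "grip_force": force on a finger pad.
Only numpy, scipy, OpenCV 4.12 (cv2) and the standard library are available. Lean on these libraries where they do the work, as an engineer would, in place of code of your own. Each camera call takes 0.05 s, during which the arm holds its last target. There are 200 camera calls.

## Task

The blue protection board lies ready in the nest of the probe-test fixture. Swing the fixture's hold-down bar round over the board until its nose rests fully home in the catch and let go of it; only then turn the sprung cam lever up by its red handle to the cam's highest point, lever straight up, so that the probes press the board against the bar. The lever springs back if released, so finish while still gripping the red handle and holding the lever there for the reading, and leave the other things on the bench where they are.

Things in the scene. Friction and masses are not known exactly. Their poses are not given: they have to be found in the camera images.
- fixture: Probe-test fixture, fixed to the bench: black base 150 (x) x 140 (y) x 12, grey end plates, aluminium top plate 124 x 112 with its top 72 above the bench, black nest in its middle. Origin: centre of the underside, on the bench; z up; its -x side is the front and faces the robot (yaw 0.1 to 0.6: turned a little to the robot's right), +y is to its left.
- board: Blue protection board, 21 x 34 x 11, loose in the nest (pocket 37 x 23.5, 4.5 deep) above six probe pins. Origin: centre of its underside, 72 above the bench at the fixture's centre. The cam lifts it by 2.5 and presses it against the bar's rubber feet. Not to be handled.
- hold_down_bar (a joint): Angle of the steel hold-down bar (110 x 16 x 10, its top 102 above the bench) on an upright pivot at the back of the top plate. 0 = closed: it points to the fixture's front (-x) over the board, nose in the catch against the stop. Grows as the bar swings level and open to the left (+y); limit 1.3, starts at 0.45 to 0.85. Light friction (0.05 N m); stays where it is left.
- bar_knob (a point): Grip point of the black upright round knob on the bar, 80 from the pivot axis: 132 above the bench and 30 above the bar's top. The knob is 21 across from 12 below this point to its top 14 above it, thinner (12) below. It turns with the bar.
- bar_pivot (a point): Point on the bar's upright pivot axis, 136 above the bench, 47 behind (+x of) the fixture's centre.
- catch (a point): Middle of the slot of the grey catch at the front of the top plate, 53.5 in front of the fixture's centre, 97 above the bench; the slot is open to the left (+y), its lip's top is 109 above the bench. The bar's nose lies here when closed.
- cam_lever (a joint): Angle of the lever on a level shaft along the fixture's x at its front. 0 = rest: lying to the left (+y), 15 degrees above level. Grows as it swings up and over to the right; at 1.30 it stands straight up, the cam at its highest (yellow lines on hub and end plate meet); it can overrun to 2.1, where the lift falls again. A spring drives it back to 0, at most 0.3 N m (4 N at the handle).
- lever_grip (a point): Middle of the lever's red handle: a level sleeve, diameter 22, 44 long, pointing forward along the fixture's x, free to spin on its pin; 80 from the shaft axis. At rest 53 above the bench and 77 left of the shaft; at the top 112 above the bench, straight over the shaft. 107 in front of the fixture's centre, 27 in front of the lever arm. Grip across, fingers left and right.
- cam_shaft (a point): Point on the shaft axis level with the handle's middle: 107 in front of the fixture's centre, 32 above the bench. Its axes are those of the fixture; the shaft runs along x.
- lift_plate (a joint): Lift of the probe plate by the cam in m: 0 at rest, about 0.0057 with the cam at its highest point (8 mm eccentric). The sprung probes then press the board up against the bar's feet with about 6 N.
- multimeter: bystander: black and red hand multimeter, 145 x 70 x 44, lying to the right of the fixture
- screwdriver_a: bystander: yellow-handled screwdriver, 179 long, lying near the front edge to the right
- bms_board_0: bystander: spare black protection board, 21 x 34 x 11, on the bench to the right of the fixture
- bms_board_1: bystander: spare blue protection board, 17 x 30 x 11, on the bench to the right of the fixture
- bms_board_4: bystander: spare black protection board, 17 x 30 x 11, on the bench to the right of the fixture
- side_cutters: bystander: blue-handled side cutters, 76 x 120 x 13, far right
- insul_tape: bystander: roll of yellow tape, diameter 62, 17 high, far right

How it is judged:
By the outcome, as a careful person would: the job done as asked, in the order asked, and still so for the second after the job is handed in, while the arm keeps its last pose, push and grip.
It also fails if it takes over 51 s, if anything falls off the work surface, if the arm or the gripper's body presses on something with over 40 N, if the wrist force passes 120 N, or if a joint passes its speed limit or range.

## Working session

There is one attempt and no reset: what is moved stays moved. The work goes in short steps, Python scripts to look and compute and a tool call to move; the robot and the scene stay as the last step left them, time stands still between calls to the robot, and variables do not carry over. Pictures are saved under pics/ and viewed, at most 10 in all, crops included, and the job is handed in when it is done.

Besides the shell and the picture viewer there is one more tool, called after "Request:" in YAML: its name, and indented under it one key for each argument. drive_tool: Moves the arm, as the interface text tells. Its arguments: {"type":"object","properties":{"rows":{"type":"array"},"force":{"type":"number"}},"required":["rows"]}

```bash
mkdir -p pics; ls
cat > h.py <<'E'
import numpy as np, cv2
from scipy.spatial.transform import Rotation as R
from workcell import status, read_camera, workorder, masks_of
def proj(p,P):
    W=np.linalg.inv(p["world_from_camera"]); c=np.atleast_2d(P)@W[:3,:3].T+W[:3,3]
    K=np.array(p["intrinsics"]); u=(c*[1,-1,-1])@K.T
    return u[:,:2]/u[:,2:]
def ray(p,uv):
    K=np.array(p["intrinsics"]); d=np.linalg.inv(K)@[uv[0],uv[1],1]
    W=np.array(p["world_from_camera"]); d=W[:3,:3]@(d*[1,-1,-1]); return W[:3,3],d/np.linalg.norm(d)
def tri(r1,r2):
    (a,d),(b,e)=r1,r2
    s=np.linalg.lstsq(np.c_[d,-e],b-a,rcond=None)[0]; p,q=a+s[0]*d,b+s[1]*e
    return (p+q)/2,np.linalg.norm(p-q)
def cen(m):
    ys,xs=np.nonzero(m); return np.array([xs.mean(),ys.mean()])
def save(p,n): cv2.imwrite(f"pics/{n}.png",p["color"][:,:,::-1])
E
python3 - <<'E'
from h import *
s=status.read_state(); print(s)
P={}
for c in("scene","top"):
    p=P[c]=read_camera(c); save(p,c+"0"); print(c,np.round(p["intrinsics"],1).tolist(),np.round(p["world_from_camera"],3).tolist(),[k for k in p])
    for n in("fixture","board","hold_down_bar","bar_knob","cam_lever","lever_grip"):
        for m in masks_of(p,n)[:2]: print(c,n,round(m["score"],2),np.round(m["bbox"]).tolist(),cen(m["mask"]).round(1),m["mask"].sum())
a=np.hstack([P["scene"]["color"],P["top"]["color"]])
E
```

```text
pics
{'time': 0.0, 'q': array([-1.18188359e+00,  2.64777073e-01,  1.60536975e+00, -2.17520842e-05,
        1.27370304e+00, -3.68923203e-02]), 'joint_vel': array([-0.0015502 , -0.00181015,  0.0004293 ,  0.00056823, -0.00140884,
       -0.00018914]), 'joint_torque': array([-1.19013162e-04, -5.15112126e+01, -3.67310393e+01, -1.79310150e-04,
        1.29550041e-02, -1.12074915e-05]), 'tool_pos': array([ 0.27853075, -0.61405203,  0.22994821]), 'tcp_rot': array([-3.06849015e+00, -6.63352548e-01,  6.52541659e-04]), 'wrist_force': array([ 0.68137707, -0.32767518, -0.50674276]), 'torque': array([ 0.03134394, -0.08331215,  0.02056876]), 'grip_force': 0.0, 'width': 0.9982620265140254}
scene [[377.9, 0.0, 312.5], [0.0, 377.9, 195.9], [0.0, 0.0, 1.0]] [[-0.804, 0.303, -0.512, 0.085], [-0.595, -0.38, 0.709, 0.498], [0.02, 0.874, 0.485, 0.517], [0.0, 0.0, 0.0, 1.0]] ['color', 'intrinsics', 'world_from_camera', 'shot']
scene fixture 0.72 [177.0, 230.0, 279.0, 311.0] [229.5 270.8] 5580
scene board 0.58 [230.0, 274.0, 273.0, 312.0] [252.7 295.1] 739
scene board 0.38 [180.0, 228.0, 280.0, 312.0] [229.6 270.9] 5632
scene hold_down_bar 0.81 [202.0, 229.0, 232.0, 268.0] [219.  245.6] 579
scene bar_knob 0.81 [203.0, 224.0, 233.0, 268.0] [218.6 244.9] 655
scene cam_lever 0.91 [234.0, 272.0, 270.0, 315.0] [253.3 294.2] 691
scene lever_grip 0.91 [230.0, 273.0, 274.0, 311.0] [253.2 294.3] 779
top [[453.1, 0.0, 325.7], [0.0, 453.1, 205.2], [0.0, 0.0, 1.0]] [[0.017, 0.999, -0.04, 0.482], [-1.0, 0.018, 0.012, -0.114], [0.013, 0.04, 0.999, 1.082], [0.0, 0.0, 0.0, 1.0]] ['color', 'intrinsics', 'world_from_camera', 'shot']
top fixture 0.69 [184.0, 157.0, 257.0, 254.0] [217.1 197.1] 4130
top board 0.65 [209.0, 183.0, 219.0, 196.0] [213.2 191. ] 130
top bar_knob 0.91 [186.0, 168.0, 212.0, 218.0] [198.4 191.2] 509
top cam_lever 0.75 [180.0, 218.0, 226.0, 255.0] [200.1 235.1] 429
top lever_grip 0.57 [184.0, 217.0, 228.0, 257.0] [200.1 235.2] 419
```

Run:
```python
import cv2,numpy as np
a=cv2.imread("pics/scene0.png")[205:325,160:310]; b=cv2.imread("pics/top0.png")[145:265,165:275]
cv2.imwrite("pics/c0.png",np.hstack([cv2.resize(a,None,fx=3,fy=3,interpolation=2),cv2.resize(b,None,fx=3,fy=3,interpolation=2)]))
```

```text
(no output)
```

View pics/c0.png

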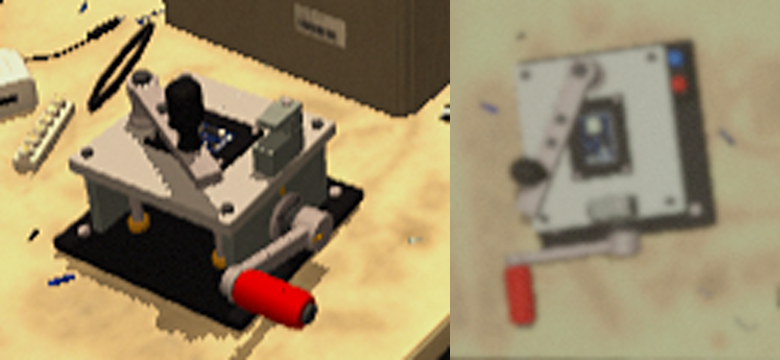

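View pics/scene0.png

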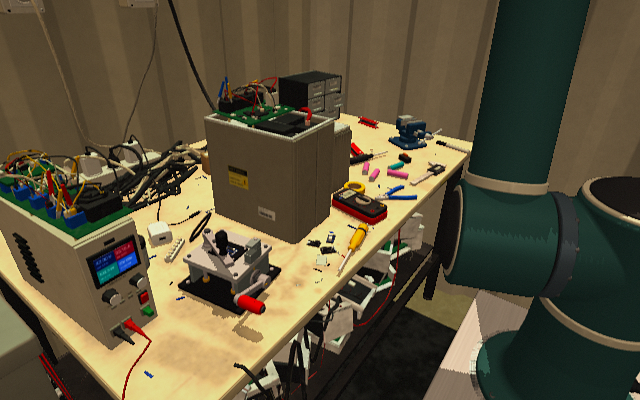

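The crops show the bar open to the left with its knob at about top (190,202) and scene (222,237). The red handle is at top (188,243) and scene (251,305). The catch is empty, with a power supply to the left and a battery box behind and to the right. Next I fit the fixture pose.

```bash
cat >> h.py <<'E'
def fx(v,pts):  # fixture->world
    c,s=np.cos(v[2]),np.sin(v[2]); P=np.atleast_2d(pts)
    return np.c_[v[0]+c*P[:,0]-s*P[:,1], v[1]+s*P[:,0]+c*P[:,1], P[:,2]]
def barpt(a,r,z): return [.047-r*np.cos(a), r*np.sin(a), z]
E
python3 - <<'E'
from h import *
from scipy.optimize import least_squares
s=read_camera("scene"); t=read_camera("top")
red={}
for n,p in(("s",s),("t",t)):
    m=masks_of(p,"lever_grip")[0]["mask"]; h=cv2.cvtColor(p["color"],cv2.COLOR_RGB2HSV)
    r=(cv2.dilate(m.astype(np.uint8),np.ones((5,5)))>0)&(h[...,1]>150)&((h[...,0]<8)|(h[...,0]>172))
    red[n]=cen(r); print(n,red[n],r.sum())
print("handle tri",tri(ray(s,red["s"]),ray(t,red["t"])))
print("knobtop tri",tri(ray(s,(221.7,233)),ray(t,(190.5,201.7))))
print("pivot tri",tri(ray(s,(207.3,230)),ray(t,(209,169))))
def obs(v):
    a=v[3]; L=[(t,[-.075,-.07,.012],(254,219)),(t,[.075,-.07,.012],(245.7,159)),
     (t,[0,0,.083],(213.7,191)),(t,barpt(a,.08,.144),(190.5,201.7)),(s,barpt(a,.08,.144),(221.7,233.5)),
     (t,[-.107,.077,.053],red["t"]),(s,[-.107,.077,.053],red["s"]),
     (s,[-.062,.056,.072],(160+228/3,205+210/3)),(s,[.062,.056,.072],(160+75/3,205+160/3)),(s,[-.062,-.056,.072],(160+333/3,205+122/3)),
     (t,[-.062,.056,.072],(165+92/3,145+233/3)),(t,[.062,.056,.072],(165+66/3,145+64/3)),(t,[.062,-.056,.072],(165+213/3,145+45/3)),
     (s,[-.075,.07,.012],(160+240/3,205+328/3)),(s,[.075,.07,.012],(160+55/3,205+242/3))]
    return np.array([proj(p,fx(v,q))[0]-u for p,q,u in L])
f=least_squares(lambda v:obs(v).ravel(),[.5,.13,.14,.6],loss="soft_l1",x_scale=[.1,.1,.1,.1]); v=f.x
print(v); print(obs(v).round(1))
for n,q in(("knob",barpt(v[3],.08,.132)),("knob0",barpt(0,.08,.132)),("pivot",[.047,0,.136]),("grip",[-.107,.077,.053]),("grip top",[-.107,0,.112]),("shaft",[-.107,0,.032])): print(n,fx(v,q)[0].round(4))
np.save("v.npy",v)
E
```

```text
s [249.87931034 303.85344828] 348
t [187.98639456 242.82993197] 147
handle tri (array([0.43395884, 0.18327662, 0.0553642 ]), np.float64(0.0030121099744455666))
knobtop tri (array([0.52258968, 0.15480511, 0.14394891]), np.float64(0.002120261105826138))
pivot tri (array([0.59621318, 0.12891704, 0.10521718]), np.float64(0.004052172363584605))
[0.55043828 0.12188167 0.14653106 0.49088109]
[[-0.1  1.2]
 [ 0.4 -1.7]
 [-0.3 -0.7]
 [-0.8  0.1]
 [ 0.6  0. ]
 [ 0.2 -0.3]
 [ 1.6  1. ]
 [ 0.8  4.5]
 [-1.6 -1. ]
 [ 1.7  0. ]
 [-2.9 -1.1]
 [-0.8  0. ]
 [ 0.2 -0. ]
 [ 0.4 -1.5]
 [-0.8 -1.6]]
knob [0.5216 0.1558 0.132 ]
knob0 [0.5178 0.1171 0.132 ]
pivot [0.5969 0.1287 0.136 ]
grip [0.4333 0.1824 0.053 ]
grip top [0.4446 0.1063 0.112 ]
shaft [0.4446 0.1063 0.032 ]
```

View pics/top0.png

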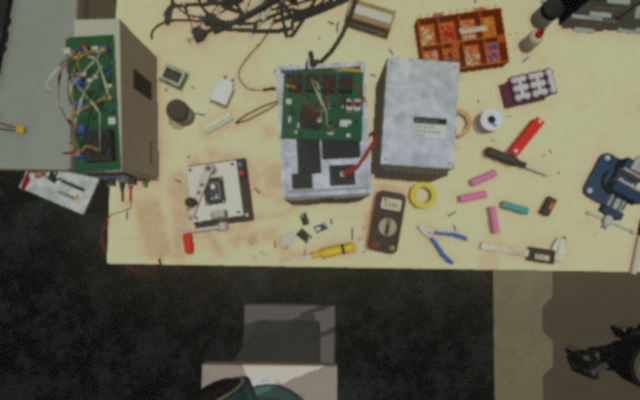

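Run:
```python
from h import *
st=status.read_state(); T=R.from_rotvec(st["tcp_rot"]); print(T.as_matrix().round(3))
w=read_camera("wrist"); print(np.round(w["mount"],3).tolist(),w["intrinsics"])
s=read_camera("scene");t=read_camera("top")
# box: base near corner on z=0 seen in scene (300,241), top (297,137)?
def onz(p,uv,z):
    o,d=ray(p,uv); return (o+d*(z-o[2])/d[2]).round(3)
for uv in((299,242),(218,203),(332,218)): print(uv,onz(s,uv,0))
```

```text
[[ 0.911  0.413 -0.   ]
 [ 0.413 -0.911 -0.   ]
 [-0.     0.    -1.   ]]
[[0.0, 0.946, 0.323, 0.084], [1.0, 0.0, -0.001, 0.0], [-0.001, 0.323, -0.946, -0.143], [0.0, 0.0, 0.0, 1.0]] [[309.70691629   0.         319.42870692]
 [  0.         309.70691629 197.43787648]
 [  0.           0.           1.        ]]
(299, 242) [ 0.526 -0.062  0.   ]
(218, 203) [ 0.808 -0.067  0.   ]
(332, 218) [ 0.523 -0.195  0.   ]
```

The box fronts are at x≈0.525, to the right of y≈-0.06, so I approach along x<0.4.

Request:
drive_tool:
  rows:
    - [0, 0, 0, 0.0228, -0.032, -0.0025, 1]
    - [0, 0, 0, 0.0228, -0.032, -0.0025, 1]
    - [0, 0, 0, 0.0228, -0.032, -0.0025, 1]
    - [0, 0, 0, 0.0228, -0.032, -0.0025, 1]
    - [0, 0, 0, 0.0228, -0.032, -0.0025, 1]
    - [0, 0, 0, 0.0228, -0.032, -0.0025, 1]
    - [0, 0, 0, 0.0228, -0.032, -0.0025, 1]
    - [0, 0, 0, 0.0228, -0.032, -0.0025, 1]

```text
time: 1.72
tool_pos: [0.3391, -0.3045, 0.2515]
tcp_rot: [3.07, 0.663, 0.001]
wrist_force: [0.2, 0.3, 0.1]
width: 1.002
grip_force: 0.0
```

Request:
drive_tool:
  rows:
    - [0, 0, 0, 0.0228, -0.032, -0.0025, 1]
    - [0, 0, 0, 0.0228, -0.032, -0.0025, 1]
    - [0, 0, 0, 0.0228, -0.032, -0.0025, 1]
    - [0, 0, 0, 0.0228, -0.032, -0.0025, 1]
    - [0, 0, 0, 0.0228, -0.032, -0.0025, 1]
    - [0, 0, 0, 0.0228, -0.032, -0.0025, 1]
    - [0, 0, 0, 0.0228, -0.032, -0.0025, 1]
    - [0, 0, 0, 0.0228, -0.032, -0.0025, 1]

```text
time: 2.38
tool_pos: [0.3995, 0.0041, 0.2719]
tcp_rot: [3.07, 0.663, 0.003]
wrist_force: [0.9, -0.3, 0.1]
width: 0.998
grip_force: 0.0
```

Request:
drive_tool:
  rows:
    - [0, 0, 7.1, 0, 0, 0, 1]
    - [0, 0, 7.1, 0, 0, 0, 1]
    - [0, 0, 7.1, 0, 0, 0, 1]
    - [0, 0, 7.1, 0, 0, 0, 1]
    - [0, 0, 7.1, 0, 0, 0, 1]
    - [0, 0, 7.1, 0, 0, 0, 1]
    - [0, 0, 1.5, 0, 0, 0, 1]
    - [0, 0, 0, 0, 0, 0, 1]

```text
time: 3.05
tool_pos: [0.3995, 0.0023, 0.2714]
tcp_rot: [-3.095, 0.538, -0.001]
wrist_force: [0.6, 0.0, 0.0]
width: 1.002
grip_force: 0.0
```

Request:
drive_tool:
  rows:
    - [0, 0, 0, 0.0126, -0.0371, 0.004, 1]
    - [0, 0, 0, 0.0126, -0.0371, 0.004, 1]
    - [0, 0, 0, 0.0126, -0.0371, 0.004, 1]
    - [0, 0, 0, 0.0126, -0.0371, 0.004, 1]
    - [0, 0, 0, 0.0126, -0.0371, 0.004, 1]
    - [0, 0, 0, 0, 0, 0, 1]
    - [0, 0, 0, 0, 0, 0, 1]

```text
time: 3.63
tool_pos: [0.5217, 0.1569, 0.2501]
tcp_rot: [3.095, -0.532, -0.004]
wrist_force: [-1.2, -0.9, 0.7]
width: 1.002
grip_force: 0.0
```

```bash
cat >> h.py <<'E'
def wproj(w,st,P):
    M=np.array(w["mount"]); T=R.from_rotvec(st["tcp_rot"]).as_matrix()
    c=(np.atleast_2d(P)-st["tool_pos"])@T; c=(c-M[:3,3])@M[:3,:3]; c=c*[1,-1,-1]
    K=np.array(w["intrinsics"]); r=np.hypot(c[:,0],c[:,1]); th=np.arctan2(r,c[:,2])
    return np.c_[K[0,2]+K[0,0]*th*c[:,0]/r, K[1,2]+K[0,0]*th*c[:,1]/r]
E
python3 - <<'E'
from h import *
v=np.load("v.npy"); st=status.read_state(); w=read_camera("wrist"); im=w["color"][:,:,::-1].copy()
print(st["tool_pos"],st["tcp_rot"])
for n,q in(("knobtop",barpt(v[3],.08,.146)),("pivot",[.047,0,.106]),("grip",[-.107,.077,.053]),("catch",[-.0535,0,.109]),("board",[0,0,.083]),("c1",[-.062,.056,.072]),("c2",[-.062,-.056,.072])):
    u=wproj(w,st,fx(v,q))[0]; print(n,u.round(0)); cv2.drawMarker(im,tuple(int(x) for x in u.round()),(0,255,0),0,9)
cv2.imwrite("pics/w1.png",im)
E
```

```text
[0.52170092 0.15694198 0.25006871] [ 3.0951894  -0.5317102  -0.00352747]
knobtop [321. 196.]
pivot [321.  99.]
grip [324. 243.]
catch [369. 193.]
board [343. 140.]
c1 [322. 211.]
c2 [412. 166.]
```

View pics/w1.png

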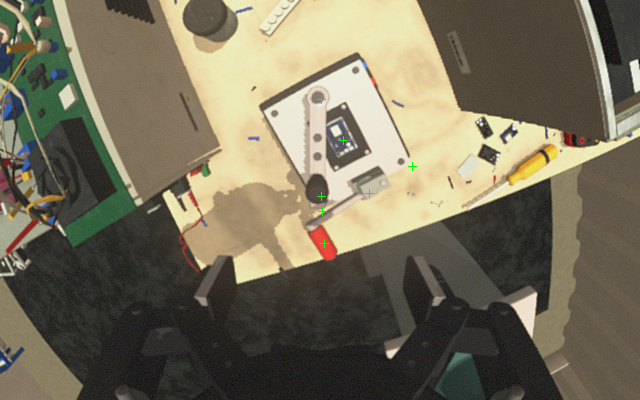

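The overlay agrees with the picture to within about 3 mm: the pivot marker is on the pivot at (320,97), the knob is at about (318,192), and the board and red handle (323,243) are on their markers. I'll descend over the knob and grip it.

Request:
drive_tool:
  rows:
    - [0, 0, 0, 0, 0, 0.035, 1]
    - [0, 0, 0, 0, 0, 0.035, 1]
    - [0, 0, 0, 0, 0, 0.035, 1]
    - [0, 0, 0, 0, 0, 0.02, 1]
    - [0, 0, 0, 0, 0, 0.011, 1]
    - [0, 0, 0, 0, 0, 0, 1]

```text
time: 4.18
tool_pos: [0.5188, 0.154, 0.1129]
tcp_rot: [3.093, -0.539, -0.007]
wrist_force: [-0.8, -1.2, 1.6]
width: 0.998
grip_force: 0.0
```

Request:
drive_tool:
  rows:
    - [0, 0, 0, 0, 0, 0, 0]
    - [0, 0, 0, 0, 0, 0, 0]
    - [0, 0, 0, 0, 0, 0, 0]
    - [0, 0, 0, 0, 0, 0, 0]
    - [0, 0, 0, 0, 0, 0, 0]
    - [0, 0, 0, 0, 0, 0, 0]
    - [0, 0, 0, 0, 0, 0, 0]
    - [0, 0, 0, 0, 0, 0, 0]
  force: 25

```text
time: 4.85
tool_pos: [0.5223, 0.156, 0.1166]
tcp_rot: [-3.094, 0.537, -0.003]
wrist_force: [-0.4, 0.1, 5.8]
width: 0.231
grip_force: 24.5
```

Request:
drive_tool:
  rows:
    - [0, 0, -3.5, 0.0001, 0.0049, 0, 0]
    - [0, 0, -3.5, 0.0001, 0.0049, 0, 0]
    - [0, 0, -3.5, 0.0001, 0.0049, 0, 0]
    - [0, 0, -3.5, 0.0001, 0.0049, 0, 0]
    - [0, 0, -3.5, 0.0001, 0.0049, 0, 0]
    - [0, 0, -3.5, 0.0001, 0.0049, 0, 0]
    - [0, 0, -3.0, 0.0001, 0.0042, 0, 0]
    - [0, 0, 0, 0, 0, 0, 0]

```text
time: 5.52
tool_pos: [0.5189, 0.1224, 0.1167]
tcp_rot: [-3.139, -0.119, -0.008]
wrist_force: [3.9, 0.0, 3.5]
width: 0.23
grip_force: 24.5
```

Request:
drive_tool:
  rows:
    - [0, 0, -2.0, 0, 0.0028, 0, 0]
    - [0, 0, -1.5, 0, 0.0021, 0, 0]
    - [0, 0, 0, 0, 0, 0, 0]
    - [0, 0, 0, 0, 0, 0, 0]

```text
time: 5.85
tool_pos: [0.5194, 0.1186, 0.1167]
tcp_rot: [-3.133, -0.21, -0.008]
wrist_force: [4.7, 2.4, 2.6]
width: 0.226
grip_force: 24.6
```

Request:
drive_tool:
  rows:
    - [0, 0, -0.7, -0.0005, 0.0015, 0, 0]
    - [0, 0, 0, 0, 0.0015, 0, 0]
    - [0, 0, 0, 0, 0, 0, 0]
    - [0, 0, 0, 0, 0, 0, 0]

```text
time: 6.18
tool_pos: [0.5194, 0.1185, 0.1167]
tcp_rot: [-3.127, -0.227, -0.009]
wrist_force: [5.8, 11.4, 1.3]
width: 0.23
grip_force: 24.8
```

Request:
drive_tool:
  rows:
    - [0, 0, 0, 0, 0.0015, 0, 0]
    - [0, 0, 0, 0, 0.001, 0, 0]
    - [0, 0, 0, 0, 0, 0, 0]
    - [0, 0, 0, 0, 0, 0, 0]

```text
time: 6.52
tool_pos: [0.5194, 0.1183, 0.1167]
tcp_rot: [-3.123, -0.226, -0.009]
wrist_force: [4.7, 20.0, 1.2]
width: 0.226
grip_force: 25.4
```

Request:
drive_tool:
  rows:
    - [0, 0, 0, 0, -0.0036, 0, 0]
    - [0, 0, 0, 0, 0, 0, 0]
    - [0, 0, 0, 0, 0, 0, 0.6]
    - [0, 0, 0, 0, 0, 0, 0.6]
    - [0, 0, 0, 0, 0, 0, 0.6]
    - [0, 0, 0, 0, 0, 0, 0.6]
    - [0, 0, 0, 0, 0, 0, 0.6]

```text
time: 7.1
tool_pos: [0.5161, 0.1154, 0.1147]
tcp_rot: [3.133, 0.232, -0.002]
wrist_force: [0.4, 1.0, -0.4]
width: 0.599
grip_force: 0.0
```

Request:
drive_tool:
  rows:
    - [0, 0, 0, 0, 0, -0.02, 0.6]
    - [0, 0, 0, 0, 0, -0.03, 0.6]
    - [0, 0, 0, 0, 0, -0.035, 0.6]
    - [0, 0, 0, 0, 0, -0.03, 0.6]
    - [0, 0, 0, -0.02, 0, 0, 0.6]
    - [0, 0, 0, -0.02, 0, 0, 0.6]
    - [0, 0, 0, 0, 0, 0, 0.6]
    - [0, 0, 0, 0, 0, 0, 0.6]

```text
time: 7.77
tool_pos: [0.4765, 0.1096, 0.2302]
tcp_rot: [3.133, 0.232, 0.0]
wrist_force: [0.0, 0.0, -0.0]
width: 0.596
grip_force: 0.0
```

Run:
```python
from h import *
v=np.load("v.npy"); v[3]=0; st=status.read_state(); w=read_camera("wrist"); im=w["color"][:,:,::-1].copy()
print(st["tool_pos"],st["tcp_rot"],st["wrist_force"])
for n,q in(("knobtop",barpt(0,.08,.146)),("pivot",[.047,0,.106]),("grip",[-.107,.077,.053]),("catch",[-.0535,0,.109]),("board",[0,0,.083]),("shaft",[-.107,0,.032])):
    u=wproj(w,st,fx(v,q))[0]; print(n,u.round(0)); cv2.drawMarker(im,tuple(int(x) for x in u.round()),(0,255,0),0,5)
t=read_camera("top")["color"][:,:,::-1]
cv2.imwrite("pics/w2.png",np.hstack([cv2.resize(im[60:290,220:440],None,fx=2,fy=2,interpolation=2),cv2.resize(t[150:265,165:250],None,fx=4,fy=4,interpolation=2)]))
for n in("lever_grip",):
    m=masks_of(w,n)
    if m: print(m[0]["score"],cen(m[0]["mask"]))
```

```text
[0.47651459 0.10959962 0.23024366] [3.13296674e+00 2.32084588e-01 1.35531355e-04] [ 0.03637212  0.04553515 -0.00971526]
knobtop [317. 152.]
pivot [318.  52.]
grip [249. 203.]
catch [318. 167.]
board [318. 105.]
shaft [318. 197.]
0.86 [265.69215156 188.09269283]
```

View pics/w2.png

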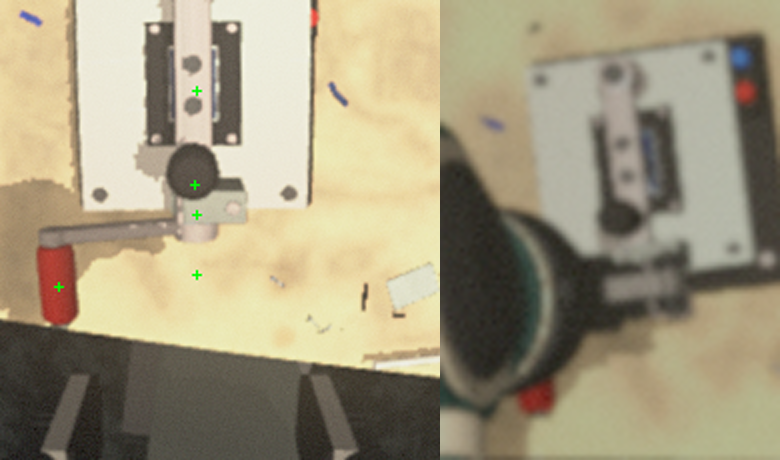

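The bar lies straight over the board with its nose in the catch (crop pixel about (200,195)). The red handle is on its predicted marker (58,287). Next is the lever.

Request:
drive_tool:
  rows:
    - [0, 0, 0, -0.0106, -0.0262, 0, 0.7]
    - [0, 0, 0, -0.0106, -0.0262, 0, 0.7]
    - [0, 0, 0, -0.0106, -0.0261, 0, 0.7]
    - [0, 0, 0, 0, 0, 0.035, 0.7]
    - [0, 0, 0, 0, 0, 0.035, 0.7]
    - [0, 0, 0, 0, 0, 0.035, 0.7]
    - [0, 0, 0, 0, 0, 0, 0.7]
    - [0, 0, 0, 0, 0, 0, 0.7]

```text
time: 8.58
tool_pos: [0.4325, 0.1822, 0.1232]
tcp_rot: [3.131, 0.233, -0.009]
wrist_force: [-0.1, -0.4, 0.4]
width: 0.696
grip_force: 0.0
```

Request:
drive_tool:
  rows:
    - [0, 0, 0, 0, 0, 0.03, 0.7]
    - [0, 0, 0, 0, 0, 0.03, 0.7]
    - [0, 0, 0, 0, 0, 0.02, 0.7]
    - [0, 0, 0, 0, 0, 0.009, 0.7]
    - [0, 0, 0, 0, 0, 0, 0.7]
    - [0, 0, 0, 0, 0, 0, 0.7]

```text
time: 9.08
tool_pos: [0.436, 0.1833, 0.038]
tcp_rot: [-3.132, -0.232, -0.003]
wrist_force: [0.6, -0.6, 0.4]
width: 0.699
grip_force: 0.0
```

Request:
drive_tool:
  rows:
    - [0, 0, 0, 0, 0, 0, 0]
    - [0, 0, 0, 0, 0, 0, 0]
    - [0, 0, 0, 0, 0, 0, 0]
    - [0, 0, 0, 0, 0, 0, 0]
    - [0, 0, 0, 0, 0, 0, 0]
    - [0, 0, 0, 0, 0, 0, 0]
  force: 45

```text
time: 9.58
tool_pos: [0.4355, 0.1835, 0.0376]
tcp_rot: [-3.132, -0.233, -0.004]
wrist_force: [0.3, 0.4, 5.9]
width: 0.238
grip_force: 44.0
```

Request:
drive_tool:
  rows:
    - [0, 0, 0, 0, 0.0021, -0.0067, 0]
    - [0, 0, 0, 0, 0.0027, -0.0064, 0]
    - [0, 0, 0, 0, 0.0032, -0.0062, 0]
    - [0, 0, 0, 0, 0.0038, -0.0059, 0]
    - [0, 0, 0, 0, 0.0043, -0.0055, 0]
    - [0, 0, 0, 0, 0.0047, -0.0052, 0]
    - [0, 0, 0, 0, 0.0052, -0.0047, 0]
    - [0, 0, 0, 0, 0.0055, -0.0043, 0]

```text
time: 10.25
tool_pos: [0.4403, 0.1529, 0.0821]
tcp_rot: [-3.13, -0.232, -0.006]
wrist_force: [3.7, 5.9, -2.6]
width: 0.237
grip_force: 44.1
```

```bash
cat > lev.py <<'E'
from h import *
v=np.load("v.npy"); st=status.read_state(); d=st["tool_pos"]-[v[0],v[1],0]; c,s=np.cos(v[2]),np.sin(v[2])
y=-s*d[0]+c*d[1]; x=c*d[0]+s*d[1]; print("tcp fixture frame",x,y,d[2]); print("lever deg",np.degrees(np.arctan2(d[2]-(.0376-.0527)-.032,y-.0004)),"r",np.hypot(d[2]+.0151-.032,y-.0004))
print(st["wrist_force"],st["width"],st["grip_force"])
E
python3 lev.py
```

```text
tcp fixture frame -0.10445473232385058 0.04675013518579752 0.08206710474759632
lever deg 54.57764127022259 r 0.07996928518453755
[ 3.73941775  5.86368816 -2.61221503] 0.23688085684079643 44.08059686422348
```

Request:
drive_tool:
  rows:
    - [0, 0, 0, 0, 0.0059, -0.0037, 0]
    - [0, 0, 0, 0, 0.0062, -0.0033, 0]
    - [0, 0, 0, 0, 0.0064, -0.0027, 0]
    - [0, 0, 0, 0, 0.0067, -0.0021, 0]
    - [0, 0, 0, 0, 0.0068, -0.0015, 0]
    - [0, 0, 0, 0, 0.0069, -0.0009, 0]
    - [0, 0, 0, 0, 0.0056, -0.0003, 0]
    - [0, 0, 0, 0, 0, 0, 0]

```text
time: 10.92
tool_pos: [0.4473, 0.1081, 0.0967]
tcp_rot: [-3.131, -0.231, -0.007]
wrist_force: [3.3, 2.8, 1.7]
width: 0.24
grip_force: 44.4
```

```bash
python3 lev.py
```

```text
tcp fixture frame -0.10399745005761653 0.001409749530439765 0.09667910099015946
lever deg 89.27485648860441 r 0.0797854908420841
[3.29937417 2.77664105 1.67941264] 0.2400785051395301 44.40032422542572
```

Run:
```python
from h import *
w=read_camera("wrist");s=read_camera("scene")
a=s["color"][205:325,160:310,::-1]; b=w["color"][60:260,200:440,::-1]
cv2.imwrite("pics/f.png",np.hstack([cv2.resize(a,(450,360),interpolation=2),cv2.resize(b,(348,360),interpolation=2)]))
```

```text
(no output)
```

View pics/f.png

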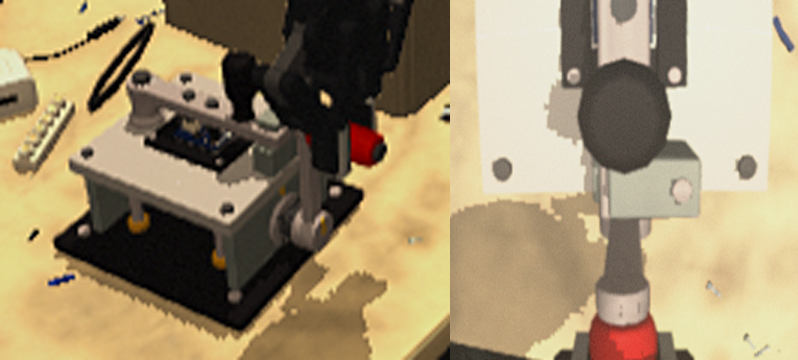

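The lever stands upright (scene crop about (312,175)) and the red handle is in the fingers. The bar is still in the catch over the board. I'll let it settle for a moment, check, and hand in.

Request:
drive_tool:
  rows:
    - [0, 0, 0, 0, 0.0003, 0, 0]
    - [0, 0, 0, 0, 0, 0, 0]
    - [0, 0, 0, 0, 0, 0, 0]
    - [0, 0, 0, 0, 0, 0, 0]
    - [0, 0, 0, 0, 0, 0, 0]
    - [0, 0, 0, 0, 0, 0, 0]

```text
time: 11.52
tool_pos: [0.4473, 0.1081, 0.0967]
tcp_rot: [-3.132, -0.232, -0.007]
wrist_force: [2.7, 2.9, 0.5]
width: 0.24
grip_force: 44.4
```

```bash
python3 lev.py; python3 -c "
from workcell import workorder; print(workorder.finish_job())"
```

```text
tcp fixture frame -0.10401132815415645 0.0014566790545960818 0.09667646494237671
lever deg 89.24113321002498 r 0.07978346275592883
[2.74792198 2.86397504 0.47663878] 0.23963098571537436 44.40258085727692
the job is handed in; nothing more can be done
None
```

The bar was swung home against the stop in the catch and released; only then was the lever turned up to about 89° by its red handle, still gripped, and the job was handed in at about 11.5 s; no verdict came back.

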